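# Seat a cover in the weld fixture and clamp it

### The job

Take the rectangular cover by its grip bar, lower it (do not drop it) between the pins of the welding fixture and press it down past the spring plungers until it lies level, flat on the fixture. Then push the cam lever all the way down so that the clamp toe slides over the cover's end, and let go. Leave the round cover, the jar and the brush where they are.

Things in the scene. Friction and masses are not known exactly. Their poses are not given: they have to be found in the camera images.
- cover: Loose rectangular cover, dark grey cast aluminium, about 0.35 kg, 80 (x) x 130 (y) x 10 mm (z), with a grip bar standing on its middle: 50 (x) x 26 (y) mm, 24 mm high, so its top is 34 mm above the underside. Origin: centre of the underside; z up. It is the same after a half turn. Starts flat on the table.
- round_cover: Loose round cover, dark grey cast aluminium, 100 mm across, 10 mm thick, with the same grip bar (50 x 26 x 24 mm) on top. Not wanted; leave it. Origin: centre of the underside.
- jar: Jar, 64 mm across, 85 mm high, standing beyond the fixture. Leave it. Origin: centre of the underside.
- brush: Brush about 170 mm long lying beyond the fixture. Leave it.
- fixture: Fixed steel weld fixture; origin under the seat, on the table; x across, y along towards clamp and lever, z up. Base 25 mm thick, 150 mm in x, y from -90 to 155 mm. Eight fixed pins (10 mm thick, 36 mm high, top 10 mm tapered) surround the seat at x = +-46.5, y = +-54 and x = +-24, y = +-71.5 mm: 1.5 mm free play on every side of the cover.
- plunger (a point): Nose of one of four sideways spring plungers at x = +-37.5, y = +-30 mm, 15 mm above the base (housings 24 mm high, outside the seat). Noses stick 2.5 mm into the seat. A cover laid in rests on them 20 mm above the base; pressing it past takes 8 to 20 N and often one side goes first: then press the high side. It stays where left; once down, the noses hold its top edge.
- nest (a point): Centre of the seat on the base's flat top, 25 mm above the table: where the centre of the seated cover's underside lies. Axes are the fixture's; the seated cover's axes lie along them, either way round.
- toe_end (a point): Middle of the clamp toe's end at its underside. The steel toe, 32 mm wide, 9 mm high, slides along the fixture's y, 12.5 mm above the base. Lever up: its end is 80 mm from the seat's centre, clear of the cover. Lever down: 55 mm, 10 mm over the cover's end. If the cover is not down the toe runs into it.
- lever (a joint): Cam lever at the fixture's +y end, turning about its x axis. 0: up, 70 degrees above level, leaning away from the seat (+y). Grows as the lever is pushed outwards (+y) and down to its stop at 1.13 rad, pointing away from the seat 5 degrees above level. Needs about 3 to 5 N at the tip; stays where left. It drives the toe.
- lever_pivot (a point): Axis of the cam lever, on the fixture's centre line, 128 mm from the nest point along the fixture's y and 35 mm above the base. Axes along the fixture's.
- lever_tip (a point): End of the cam lever on its centre line, 100 mm from the pivot. The lever is a bar 18 mm wide (x) and 10 mm thick, its outer 34 mm a black grip 26 mm wide and 16 mm thick.
Not all that is in view belongs to the job. Leave any green or orange look-alike of the cover alone.

How it is judged:
By the outcome, as a careful person would: the job done as asked, in the order asked, and still so for the second after the job is handed in, with the robot touching nothing.
It also fails if it takes over 64 s, if anything falls off the work surface, if the arm or the gripper's body presses on something with over 40 N, if the wrist force passes 120 N, or if a joint passes its speed limit or range.

### The arm

A 6-joint arm with a two-finger parallel gripper is mounted at the origin on the work surface. World frame = base frame: x ahead of the robot, y to its left, z up, the work surface at z = 0. Lengths are in m, angles in rad, forces in N, time in s.
With the tool pointing down it reaches from about 0.3 to 0.775 m from the base axis. Payload 14.6 kg.
Tool frame: the origin (TCP) lies midway between the tips of the shut fingers; the grasp point (between the pads) lies 19 mm behind it (tcp_to_grasp is the distance from the TCP to the grasp point, in m); z points along the fingers, y is the line along which they close (so a half turn about z gives the same grasp; the last joint's range is limited). The gripper opens to 94 mm and grips with 3 to 60 N. Pads are 16 mm wide; open, the fingers measure 119 mm over their backs; the gripper's body (75 mm by 177 mm) begins 78 mm behind the grasp point.
Start: joints at [-1.331, 0.3, 1.521, -0, 1.321, -0.067], TCP at [0.166, -0.524, 0.205] pointing down, gripper open.
Joint ranges: [-3.03, 3.03], [-0.79, 2.21], [0.23, 2.52], [-1.04, 4.18], [0, 3.07], [-2.55, 2.55]. Speed limits (rad/s): [2.22, 2.22, 2.57, 3.14, 3.14, 3.14].

### API

Orientations are given as [roll, pitch, yaw] about the fixed x, y, z axes, in that order (R = Rz(yaw) Ry(pitch) Rx(roll)).
In Python, from station import * gives the robot as it stands.
- The arm moves only by the tool send_rows, never from a script. Its argument "motion" is a list of rows, each a list of 3 entries, a list of its own where there are three numbers: the shift along the tool's x, y, z in units of 0.03 m (1.0 is 0.03 m), then the turn, a rotation vector about the tool's x, y, z in units of 0.12 rad (1.0 is 0.12 rad), then the opening, from -1 (shut) to 1 (fully open). In form: [[[x, y, z], [rx, ry, rz], grip], ...]. A call has 1 to 12 rows; each row shifts and turns the commanded pose from where the row before left it, along the tool's axes as they then stand; what a row does not reach is not made up. A row lasts 1/10 s, in which the tool goes at most 50 mm and 8.59 degrees, less where a joint would pass 70% of its speed; a pose out of reach is approached as far as the arm can. A call with a number of a shift or a turn outside -1 to 1 is refused whole. A call with a gripper value outside its range is refused whole. The fingers move at their own pace and stop on an object; "squeeze" is the grip in N (left out, the last holds). Time passes only in rows, so rows that do not move let the fingers close. It gives the time, the measured TCP pose, the force, the opening and the grip force at its end, in the units of the state.
- get_obs(): the state, without advancing time (a new reading comes with each control period).
- camera(name): name is "scene" or "top"; returns a dict with "pixels" (420x560x3 uint8, red, green, blue), "depth" (420x560 float32, m along the optical axis (not along the pixel's ray), 0 where there is no reading), "fx", "fy", "cx", "cy" (pixels), "rvec" (rotation vector, rad) and "tvec" (3), from world to camera coordinates, as OpenCV has them. Camera axes: x right, y down, z forward; pixel columns grow to the right and rows downward; lengths in m; the calibration is good to about 2 mm. A picture is of the moment at which its call begins.
- hand_in(): hands the job in; it is judged then, once.
The state is a dict: "time_s": time; "qpos": joint angles; "joint_vel": joint speeds; "tau": joint torques, N m; "ee_pos": TCP position; "eef_rot": TCP orientation; "force": force on the tool from outside, world axes, zero at the start; "moment": the same for the moment, N m; "grip_width": finger opening in m; "grip_force": force on a finger pad.
Only numpy, scipy, OpenCV 4.12 (cv2) and the standard library are available. Lean on these libraries where they do the work, as an engineer would, in place of code of your own. Each camera call takes 0.05 s, during which the arm holds its last target. There are 200 camera calls.

## Working session

There is one attempt and no reset: what is moved stays moved. The work goes in short steps, Python scripts to look and compute and a tool call to move; the robot and the scene stay as the last step left them, time stands still between calls to the robot, and variables do not carry over. Pictures are saved under pics/ and viewed, at most 10 in all, crops included, and the job is handed in when it is done.

Besides the shell and the picture viewer there is one more tool, called after "Request:" as name(argument=value, ...) on one line, values as JSON. send_rows: Moves the arm, as the interface text tells. Its arguments: {"type":"object","properties":{"motion":{"type":"array"},"squeeze":{"type":"number"}},"required":["motion"]}

```bash
mkdir -p pics; ls; cat > h.py <<'E'
from station import *
import numpy as np, cv2
def cam(n):
    c=camera(n); R=cv2.Rodrigues(np.array(c["rvec"],float))[0]; t=np.array(c["tvec"],float).ravel()
    c["R"]=R;c["t"]=t;c["bgr"]=c["pixels"][:,:,::-1].copy();return c
def onz(c,u,v,z):
    d=c["R"].T@np.array([(u-c["cx"])/c["fx"],(v-c["cy"])/c["fy"],1]);o=-c["R"].T@c["t"]
    return o+d*(z-o[2])/d[2]
def pts(c):
    v,u=np.mgrid[:420,:560];Z=c["depth"]
    P=np.stack([(u-c["cx"])/c["fx"]*Z,(v-c["cy"])/c["fy"]*Z,Z],-1)
    return (P-c["t"])@c["R"]
E
python3 - <<'E'
from h import *
o=get_obs();print(o)
for n in("scene","top"):
    c=cam(n);cv2.imwrite(f"pics/{n}0.png",c["bgr"]);np.savez(f"{n}0.npz",**c);print(n,-c["R"].T@c["t"],c["fx"])
E
```

```text
pics
{'time_s': 0.0, 'qpos': array([-1.33059913e+00,  3.00467069e-01,  1.52160035e+00, -1.93523028e-05,
        1.32066123e+00, -6.65690893e-02]), 'joint_vel': array([-1.70005550e-03, -9.33513072e-04,  8.02783975e-05,  1.33694031e-03,
       -4.54531923e-04,  1.31572388e-03]), 'tau': array([ 3.92881979e-03, -5.31799972e+01, -3.52734983e+01,  7.10188597e-02,
        2.44167808e-02, -1.38293476e-04]), 'ee_pos': array([ 0.16603393, -0.52406642,  0.20488038]), 'eef_rot': array([-3.14045792e+00, -5.68635722e-05,  3.06771056e-01]), 'force': array([-0.43217148,  0.06321471,  0.40186566]), 'moment': array([ 0.00091891,  0.01538371, -0.00929085]), 'grip_force': 0.0, 'grip_width': 0.09385341041278998}
scene [1.35233802 0.32626865 0.93631557] 449.3078037639745
top [ 0.27477717 -0.11926867  1.38837398] 465.1425324657318
```

View pics/top0.png

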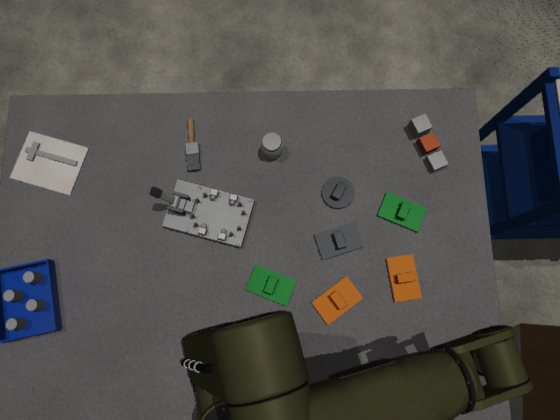

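View pics/scene0.png

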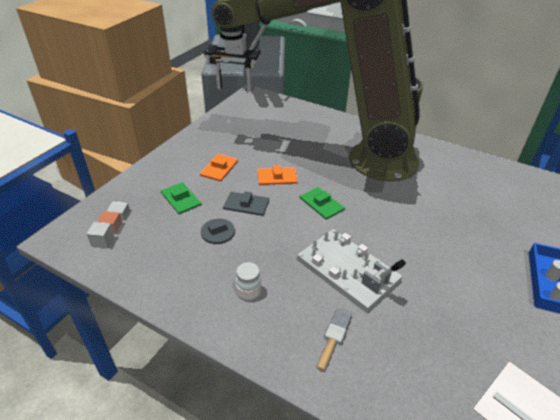

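Top view: the wanted dark-grey rectangular cover is at about (339,240). Things it could be confused with are the round cover (338,192), the greens (402,212) and (271,285), and the oranges (337,300) and (404,278). The fixture is at (208,213), with its lever tip at (156,192). I'll check my choice with a crop and measure.

```bash
python3 - <<'E'
import numpy as np, cv2
from h import onz,pts
out=[]
for n,box in(("top",(300,215,375,262)),("scene",(215,185,280,220))):
    c=dict(np.load(n+"0.npz"));P=pts(c);Z=P[...,2];img=c["bgr"]
    x0,y0,x1,y1=box
    sub=P[y0:y1,x0:x1].reshape(-1,3);z=sub[:,2]
    print(n,"table z",np.median(z[z<.004]) if (z<.004).any() else 0, "n10",((z>.006)&(z<.014)).sum(),"nbar",((z>.028)&(z<.04)).sum())
    for lo,hi in((.006,.04),(.028,.04)):
        s=sub[(z>lo)&(z<hi)]
        r=cv2.minAreaRect((s[:,:2]*1000).astype(np.float32));print(lo,np.median(s[:,2]),r)
    # fixture
    m=((Z>.018)&(Z<.032)).astype(np.uint8)
    k,l,st,ce=cv2.connectedComponentsWithStats(m)
    for i in range(1,k):
        if st[i,4]>400:
            s=P[l==i];print("fix",st[i],np.median(s[:,2]),cv2.minAreaRect((s[:,:2]*1000).astype(np.float32)))
    if n=="top":
        a=cv2.resize(img[170:260,140:260],(800,600),interpolation=cv2.INTER_CUBIC)
        b=cv2.resize(img[170:270,290:390],(400,400),interpolation=cv2.INTER_CUBIC)
        a=cv2.resize(a,(533,400));cv2.imwrite("pics/crop1.png",cv2.resize(np.hstack([a,b]),(800,343)))
E
```

```text
top table z -0.00026268561624316 n10 872 nbar 144
0.006 0.010794498502980542 ((468.3378601074219, -281.7945251464844), (204.40231323242188, 138.8056640625), 89.06726837158203)
0.028 0.03425083168131695 ((461.213134765625, -290.3480224609375), (49.842559814453125, 26.53400421142578), 15.730917930603027)
fix [ 162  179   93   68 3140] 0.025204656498643792 ((550.7228393554688, 96.732177734375), (245.8939208984375, 150.6856231689453), 73.84042358398438)
scene table z -0.0007430183524719384 n10 565 nbar 95
0.006 0.009941462800741697 ((497.98138427734375, -276.93182373046875), (161.7398223876953, 132.83750915527344), 14.731037139892578)
0.028 0.033183196126944314 ((508.89154052734375, -279.57537841796875), (148.54685974121094, 31.433990478515625), 5.922449111938477)
fix [415  67 131  33 407] 0.025176541378418873 ((-772.3565063476562, 164.2039031982422), (577.304443359375, 33.572818756103516), 89.04060363769531)
fix [ 298  230  105   79 2746] 0.024417193752683926 ((550.6868896484375, 100.57643127441406), (246.99627685546875, 155.6334991455078), 74.3978500366211)
```

View pics/crop1.png

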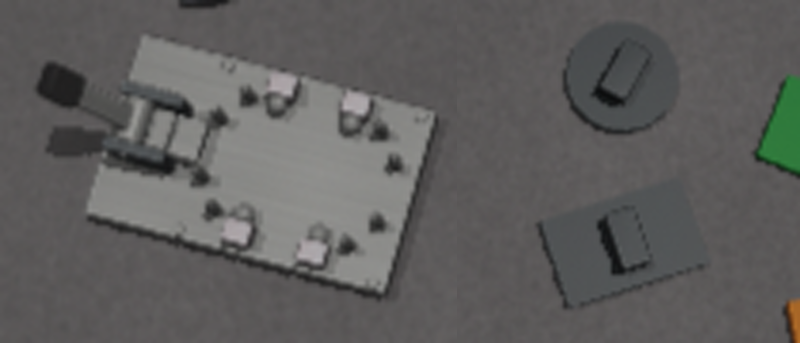

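Crop: the dark-grey rectangle with the bar across it is the cover (bar at about (339,240) in the full image). The fixture's lever points to upper left, and all pins are visible. Next I'll refine the poses using the plate component, pins and lever.

```bash
python3 - <<'E'
import numpy as np, cv2
from h import onz,pts
th=np.deg2rad(-16.1);X=np.array([np.cos(th),np.sin(th)]);Y=np.array([-X[1],X[0]]);S=np.array([.5417,.0655])
for n,sd in(("top",(325,240)),("scene",(235,205))):
    c=dict(np.load(n+"0.npz"));P=pts(c);Z=P[...,2]
    k,l,st,ce=cv2.connectedComponentsWithStats(((Z>.005)&(Z<.04)).astype(np.uint8))
    i=l[sd[1],sd[0]];s=P[l==i];print(n,"cover",st[i],cv2.minAreaRect((s[:,:2]*1000).astype(np.float32)))
    b=s[s[:,2]>.03];print("bar",cv2.minAreaRect((b[:,:2]*1000).astype(np.float32)))
    d=P[...,:2]-S;lx=d@X*1000;ly=d@Y*1000
    E=[]
    for px,py in[(a*46.5,b*54) for a in(1,-1) for b in(1,-1)]+[(a*24,b*71.5) for a in(1,-1) for b in(1,-1)]:
        m=(Z>.052)&(Z<.064)&(abs(lx-px)<9)&(abs(ly-py)<9)
        if m.sum(): e=(np.median(lx[m])-px,np.median(ly[m])-py);E.append(e);print((px,py),m.sum(),np.round(e,1),end=' ')
    print("\npins",np.mean(E,0))
    m=(Z>.07)&(abs(lx)<40)&(ly>100)&(ly<220);q=np.c_[lx[m],ly[m],Z[m]*1000]
    print("lever",m.sum(),q[np.argsort(q[:,2])[-5:]].round(0).tolist(),np.median(q[:,0]))
    m=(Z>.02)&(Z<.03)&(abs(lx)<100)&(ly>-120)&(ly<180)
    k,l,st,ce=cv2.connectedComponentsWithStats(m.astype(np.uint8));i=1+np.argmax(st[1:,4]);r=(l==i)
    print("base edges lx",np.percentile(lx[r&(ly<140)&(ly>-70)],[0.5,99.5]),"ly",np.percentile(ly[r&(abs(lx)>55)&(abs(lx)<72)],[.5,99.5]))
E
```

```text
top cover [ 314  221   52   40 1127] ((460.26959228515625, -292.54815673828125), (84.01739501953125, 138.61795043945312), 17.336776733398438)
bar ((461.71038818359375, -290.5721740722656), (49.11714172363281, 26.66606330871582), 17.484546661376953)
(46.5, 54) 8 [-0.6 -1.1] (46.5, -54) 8 [-0.  -0.9] (-46.5, 54) 9 [-0.  -1.1] (-46.5, -54) 7 [-0.2 -1.7] (24, 71.5) 6 [-1.1 -2.6] (24, -71.5) 6 [-0.9 -0. ] (-24, 71.5) 6 [ 0.2 -1.6] (-24, -71.5) 6 [-0.9  0.5] 
pins [-0.44160511 -1.06011402]
lever 275 [[6.0, 169.0, 153.0], [-12.0, 169.0, 153.0], [-9.0, 169.0, 153.0], [7.0, 171.0, 156.0], [-4.0, 170.0, 157.0]] -0.497318839160712
base edges lx [-74.45307016  74.25140872] ly [-89.78091727 153.04560638]
scene cover [223 192  48  24 724] ((461.1298828125, -286.5238342285156), (87.57281494140625, 132.11488342285156), 17.070240020751953)
bar ((462.8472900390625, -285.2125549316406), (52.50506591796875, 24.811023712158203), 16.747760772705078)
(46.5, 54) 8 [0.3 5.3] (46.5, -54) 8 [-0.7  3.9] (-46.5, 54) 7 [-0.5  4.9] (-46.5, -54) 8 [-1.   5.1] (24, 71.5) 8 [0.4 5.3] (24, -71.5) 8 [0.2 4.3] (-24, 71.5) 7 [-0.2  5.1] (-24, -71.5) 8 [-1.2  4.8] 
pins [-0.33415481  4.83681809]
lever 229 [[8.0, 173.0, 151.0], [3.0, 178.0, 151.0], [9.0, 176.0, 151.0], [0.0, 173.0, 152.0], [-6.0, 174.0, 152.0]] 6.806048504415554
base edges lx [-72.97355734  74.35383643] ly [-85.23036716 158.57047292]
```

Request:
send_rows(motion=[[[0.98, -0.38, 0.1], [0, 0, 0.08], 1], [[0.98, -0.38, 0.2], [0, 0, 0], 1], [[0.98, -0.38, 0.2], [0, 0, 0], 1], [[0.98, -0.38, 0.2], [0, 0, 0], 1], [[0.98, -0.38, 0.2], [0, 0, 0], 1], [[0.98, -0.38, 0.2], [0, 0, 0], 1], [[0.98, -0.38, 0.2], [0, 0, 0], 1], [[0.98, -0.38, 0.2], [0, 0, 0], 1], [[0.98, -0.38, 0.2], [0, 0, 0], 1], [[0.98, -0.38, 0.2], [0, 0, 0], 1], [[0.98, -0.38, 0.2], [0, 0, 0], 1], [[0, 0, 0], [0, 0, 0], 1]])

```text
time_s: 1.3
ee_pos: [0.44, -0.3072, 0.1413]
eef_rot: [-3.14, 0.001, 0.3]
force: [-0.1, -0.9, 0.2]
grip_width: 0.0941
grip_force: 0.0
```

```bash
python3 - <<'E'
from h import *
o=get_obs();print(o["time_s"],o["ee_pos"],o["eef_rot"],o["qpos"])
for n in("scene","top"):
    c=cam(n);cv2.imwrite(f"pics/{n}1.png",c["bgr"]);np.savez(f"{n}1.npz",**c)
    e=c["R"]@o["ee_pos"]+c["t"];print(n,e[0]/e[2]*c["fx"]+c["cx"],e[1]/e[2]*c["fy"]+c["cy"])
a=cv2.imread("pics/scene1.png")[110:230,160:320];cv2.imwrite("pics/crop2.png",cv2.resize(a,(800,600),interpolation=cv2.INTER_CUBIC))
E
```

```text
1.3 [ 0.44002982 -0.30717416  0.14131498] [-3.13992068e+00  6.74062503e-04  3.00198720e-01] [-6.77878051e-01  3.32997886e-01  1.63329059e+00  4.05974193e-04
  1.17706752e+00  5.92564043e-01]
scene 243.13040026236516 162.8803580378816
top 350.6464957187042 241.00133105556904
```

View pics/crop2.png

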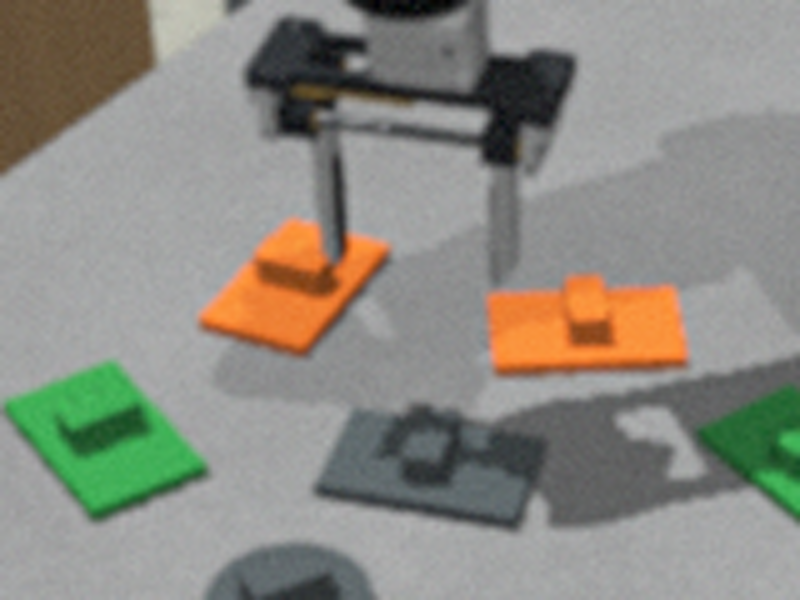

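Scene crop: the fingertips at full-image (227,162) and (260,166) match the projected TCP to about 1 px. The cover with its bar at (246,200) is just ahead. Moving down onto the bar.

Request:
send_rows(motion=[[[0.9, -0.39, 0.3], [0, 0, 0], 0.6], [[0, 0, 0.9], [0, 0, 0], 0.4], [[0, 0, 0.9], [0, 0, 0], 0.2], [[0, 0, 0.9], [0, 0, 0], 0.2], [[0, 0, 0.7], [0, 0, 0], 0.2], [[0, 0, 0.4], [0, 0, 0], 0.2], [[0, 0, 0.1], [0, 0, 0], 0.2], [[0, 0, 0], [0, 0, 0], 0.2], [[0, 0, 0], [0, 0, 0], 0.2]])

```text
time_s: 2.3
ee_pos: [0.4612, -0.2909, 0.0175]
eef_rot: [3.14, -0.001, 0.297]
force: [0.5, 0.3, 1.1]
grip_width: 0.0563
grip_force: 0.0
```

Request:
send_rows(motion=[[[0.06, -0.08, 0.12], [0, 0, 0], 0], [[0, 0, 0], [0, 0, 0], -0.2], [[0, 0, 0], [0, 0, 0], -0.4], [[0, 0, 0], [0, 0, 0], -0.6], [[0, 0, 0], [0, 0, 0], -0.8], [[0, 0, 0], [0, 0, 0], -1], [[0, 0, 0], [0, 0, 0], -1], [[0, 0, 0], [0, 0, 0], -1]], squeeze=35)

```text
time_s: 3.1
ee_pos: [0.462, -0.2877, 0.013]
eef_rot: [3.141, -0.0, 0.297]
force: [1.3, -0.3, 1.4]
grip_width: 0.0257
grip_force: 35.0
```

Request:
send_rows(motion=[[[0, 0, -0.3], [0, 0, 0], -1], [[0, 0, -0.8], [0, 0, 0], -1], [[0, 0, -0.8], [0, 0, 0], -1], [[0, 0, -0.8], [0, 0, 0.8], -1], [[0, 0, -0.8], [0, 0, 0.8], -1], [[0, 0, -0.6], [0, 0, 0.8], -1], [[0, 0, -0.1], [0, 0, 0.8], -1], [[0, 0, 0], [0, 0, 0.8], -1], [[0, 0, 0], [0, 0, 0.8], -1], [[0, 0, 0], [0, 0, 0], -1]])

```text
time_s: 4.1
ee_pos: [0.4615, -0.2873, 0.139]
eef_rot: [-3.141, 0.001, -0.28]
force: [0.2, -0.3, -2.9]
grip_width: 0.0256
grip_force: 35.0
```

Request:
send_rows(motion=[[[0, -0.5, 0], [0, 0, 0], -1], [[-0.07, -0.9, 0], [0, 0, 0], -1], [[-0.07, -1, 0], [0, 0, 0], -1], [[-0.07, -1, 0], [0, 0, 0], -1], [[-0.07, -1, 0], [0, 0, 0], -1], [[-0.07, -1, 0], [0, 0, 0], -1], [[-0.07, -1, 0], [0, 0, 0], -1], [[-0.07, -1, 0], [0, 0, 0], -1], [[-0.07, -1, 0], [0, 0, 0], -1], [[-0.07, -1, 0], [0, 0, 0], -1], [[-0.07, -0.7, 0], [0, 0, 0], -1], [[-0.07, -0.4, 0], [0, 0, 0], -1]])

```text
time_s: 5.3
ee_pos: [0.5261, 0.0238, 0.1388]
eef_rot: [-3.142, 0.0, -0.275]
force: [0.5, -0.0, -2.7]
grip_width: 0.0258
grip_force: 35.0
```

Request:
send_rows(motion=[[[0.1, -0.8, 0], [0, 0, 0.05], -1], [[0, -0.6, 0], [0, 0, 0], -1], [[0, -0.14, 0], [0, 0, 0], -1], [[0, 0, 0], [0, 0, 0], -1], [[0, 0, 0], [0, 0, 0], -1]])

```text
time_s: 5.8
ee_pos: [0.5417, 0.0646, 0.1388]
eef_rot: [3.141, 0.0, -0.285]
force: [-0.3, 0.1, -2.9]
grip_width: 0.0258
grip_force: 35.0
```

```bash
python3 - <<'E'
from h import *
o=get_obs();p=o["ee_pos"];y=o["eef_rot"][2];print(p,o["eef_rot"])
X=np.array([np.cos(y),np.sin(y)]);Y=np.array([-X[1],X[0]])
for n in("scene","top"):
    c=cam(n);cv2.imwrite(f"pics/{n}2.png",c["bgr"]);np.savez(f"{n}2.npz",**c)
    P=pts(c);d=P[...,:2]-p[:2];lx=d@X*1e3;ly=d@Y*1e3;Z=P[...,2]*1e3-p[2]*1e3+13
    m=(Z>6)&(Z<14)&(abs(lx)<60)&(abs(ly)<85)
    print(n,m.sum(),"top z",np.median(Z[m]),"lx",np.percentile(lx[m],[.5,99.5]),"ly",np.percentile(ly[m],[.5,99.5]))
    q=np.c_[lx[m],ly[m]].astype(np.float32);print(cv2.minAreaRect(q))
    A=np.c_[lx[m],ly[m],np.ones(m.sum())];print("tilt",np.linalg.lstsq(A,Z[m],rcond=None)[0])
a=cv2.imread("pics/scene2.png")[180:312,270:446];cv2.imwrite("pics/crop3.png",cv2.resize(a,(800,600),interpolation=cv2.INTER_CUBIC))
E
```

```text
[0.54172588 0.06456754 0.13881085] [ 3.14130144e+00  2.52361095e-04 -2.84629720e-01]
scene 810 top z 9.342201905243641 lx [-42.76301943  38.99257225] ly [-61.82335313  67.90674701]
((-1.4889945983886719, 2.4145660400390625), (82.94084167480469, 133.83937072753906), 1.3451045751571655)
tilt [3.56460228e-04 6.08447566e-04 9.34449033e+00]
top 149 top z 9.753085311359769 lx [-40.16937066  39.05783052] ly [-65.87539937 -19.68823924]
((-0.9839401245117188, -42.941253662109375), (87.7590103149414, 30.34874725341797), 17.64620018005371)
tilt [ 0.0117619  -0.01575904  9.33848662]
```

View pics/crop3.png

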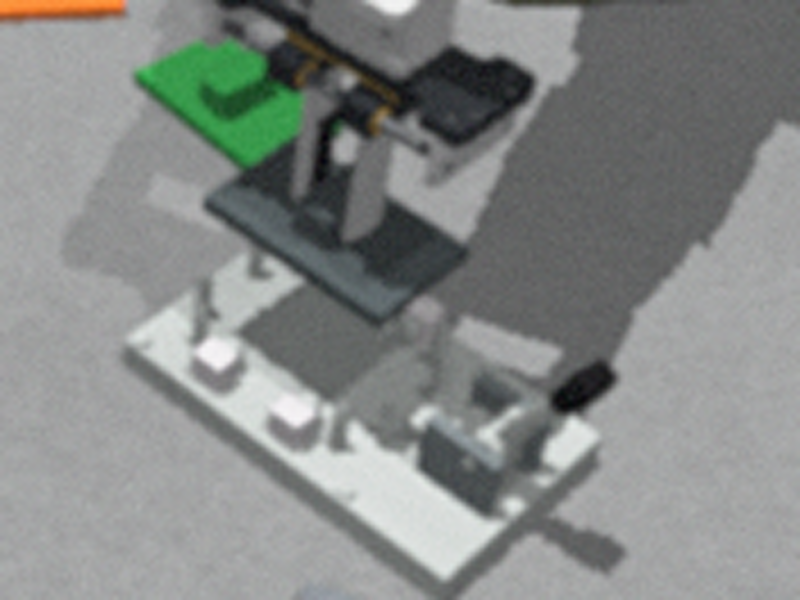

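Crop: the cover is level in the grip at about (345,225), directly over the fixture seat, with lever and pins clear. In-hand bias against the known TCP: scene +3 mm and top −0.9 mm along the fixture's y. After removing it, the seat lies about 1.6 mm further along +y and 0.8 mm along +x. Lowering.

Request:
send_rows(motion=[[[0.03, -0.055, 0], [0, 0, 0], -1], [[0, 0, 0.5], [0, 0, 0], -1], [[0, 0, 0.7], [0, 0, 0], -1], [[0, 0, 0.4], [0, 0, 0], -1], [[0, 0, 0.1], [0, 0, 0], -1], [[0, 0, 0], [0, 0, 0], -1], [[0, 0, 0], [0, 0, 0], -1]])

```text
time_s: 6.6
ee_pos: [0.5438, 0.0665, 0.0887]
eef_rot: [-3.141, -0.001, -0.285]
force: [-0.8, 0.7, -1.8]
grip_width: 0.0255
grip_force: 35.0
```

Request:
send_rows(motion=[[[0, 0, 0.15], [0, 0, 0], -1], [[0, 0, 0.15], [0, 0, 0], -1], [[0, 0, 0.1], [0, 0, 0], -1], [[0, 0, 0], [0, 0, 0], -1], [[0, 0, 0], [0, 0, 0], -1]])

```text
time_s: 7.1
ee_pos: [0.5434, 0.0665, 0.0758]
eef_rot: [3.142, 0.0, -0.285]
force: [-0.1, -0.4, -2.4]
grip_width: 0.0257
grip_force: 35.0
```

Request:
send_rows(motion=[[[0, 0.02, 0.08], [0, 0, 0], -1], [[0, 0, 0.08], [0, 0, 0], -1], [[0, 0, 0.08], [0, 0, 0], -1], [[0, 0, 0], [0, 0, 0], -1]])

```text
time_s: 7.5
ee_pos: [0.543, 0.0659, 0.0682]
eef_rot: [3.141, 0.001, -0.285]
force: [-0.2, -0.3, -2.5]
grip_width: 0.0257
grip_force: 35.0
```

Request:
send_rows(motion=[[[0, 0, 0.08], [0, 0, 0], -1], [[0, 0, 0.08], [0, 0, 0], -1], [[0, 0, 0.08], [0, 0, 0], -1], [[0, 0, 0], [0, 0, 0], -1]])

```text
time_s: 7.9
ee_pos: [0.543, 0.0659, 0.061]
eef_rot: [3.141, 0.001, -0.285]
force: [0.2, 0.4, -3.0]
grip_width: 0.0257
grip_force: 35.0
```

Request:
send_rows(motion=[[[0, 0, 0.07], [0, 0, 0], -1], [[0, 0, 0.07], [0, 0, 0], -1], [[0, 0, 0.07], [0, 0, 0], -1], [[0, 0, 0], [0, 0, 0], -1]], squeeze=60)

```text
time_s: 8.3
ee_pos: [0.5434, 0.0661, 0.0556]
eef_rot: [-3.141, -0.001, -0.285]
force: [-1.1, 1.7, 2.3]
grip_width: 0.0254
grip_force: 60.0
```

Request:
send_rows(motion=[[[0, 0, 0.07], [0, 0, 0], -1], [[0, 0, 0.07], [0, 0, 0], -1], [[0, 0, 0], [0, 0, 0], -1]])

```text
time_s: 8.6
ee_pos: [0.5431, 0.0661, 0.0508]
eef_rot: [-3.141, 0.0, -0.285]
force: [-0.1, 2.1, -0.8]
grip_width: 0.0255
grip_force: 60.0
```

Request:
send_rows(motion=[[[0, 0, 0.1], [0, 0, 0], -1], [[0, 0, 0.1], [0, 0, 0], -1], [[0, 0, 0.1], [0, 0, 0], -1], [[0, 0, 0], [0, 0, 0], -1]])

```text
time_s: 9.0
ee_pos: [0.5421, 0.066, 0.0403]
eef_rot: [3.141, 0.003, -0.285]
force: [1.4, 0.5, -15.5]
grip_width: 0.0257
grip_force: 60.0
```

Request:
send_rows(motion=[[[0, 0, 0.07], [0, 0, 0], -1], [[0, 0, 0.05], [0, 0, 0], -1], [[0, 0, 0], [0, 0, 0], -1]])

```text
time_s: 9.3
ee_pos: [0.5428, 0.0659, 0.0381]
eef_rot: [3.141, 0.001, -0.285]
force: [-3.9, 0.2, -3.8]
grip_width: 0.0256
grip_force: 60.0
```

Request:
send_rows(motion=[[[0, 0, 0.05], [0, 0, 0], -1], [[0, 0, 0.05], [0, 0, 0], -1], [[0, 0, 0], [0, 0, 0], -1]])

```text
time_s: 9.6
ee_pos: [0.5428, 0.0659, 0.038]
eef_rot: [3.141, 0.001, -0.285]
force: [-23.0, -0.9, 33.3]
grip_width: 0.0253
grip_force: 60.0
```

```bash
cat > m.py <<'E'
from h import *
import sys
o=get_obs();print(o["ee_pos"],o["force"])
th=np.deg2rad(-16.2);X=np.array([np.cos(th),np.sin(th)]);Y=np.array([-X[1],X[0]]);S=np.array([.543,.0659])
for n,b in(("scene",3),("top",-1)):
    c=cam(n);cv2.imwrite(f"pics/{n}{sys.argv[1]}.png",c["bgr"])
    P=pts(c);d=P[...,:2]-S;lx=d@X*1e3;ly=d@Y*1e3-b;Z=P[...,2]*1e3
    m=(abs(lx)<36)&(abs(ly)<61)&(Z>28)&(Z<52)&((abs(lx)>28)|(abs(ly)>32))
    A=np.c_[lx[m],ly[m],np.ones(m.sum())]
    if m.sum()>20:
        f=np.linalg.lstsq(A,Z[m],rcond=None)[0];r=abs(A@f-Z[m])<3;f=np.linalg.lstsq(A[r],Z[m][r],rcond=None)[0]
        print(n,m.sum(),"median plate top",np.median(Z[m]),"fit",f,[(i,j,np.round(np.median(Z[m&(lx*i>10)&(ly*j>20)]),1),(m&(lx*i>10)&(ly*j>20)).sum()) for i in(1,-1) for j in(1,-1)])
    m=(Z>70)&(abs(lx)<40)&(ly>100)&(ly<260);q=np.c_[lx[m],ly[m],Z[m]]
    if len(q):print("lever",m.sum(),q[np.argsort(q[:,2])[-3:]].round(0).tolist())
E
python3 m.py 3
```

```text
[0.54283854 0.06588369 0.03796533] [-22.97450258  -0.90774011  33.32249575]
scene 414 median plate top 34.46302570176552 fit [-1.30122948e-03  3.28661671e-03  3.44026407e+01] [(1, 1, np.float64(34.6), np.int64(76)), (1, -1, np.float64(33.9), np.int64(77)), (-1, 1, np.float64(34.4), np.int64(82)), (-1, -1, np.float64(34.1), np.int64(34))]
lever 219 [[9.0, 171.0, 151.0], [8.0, 176.0, 151.0], [-2.0, 174.0, 152.0]]
top 93 median plate top 35.07415327869371 fit [-3.33466621e-03  1.80728720e-02  3.55788211e+01] [(1, 1, np.float64(nan), np.int64(0)), (1, -1, np.float64(34.8), np.int64(20)), (-1, 1, np.float64(nan), np.int64(0)), (-1, -1, np.float64(35.1), np.int64(72))]
lever 222 [[-7.0, 168.0, 152.0], [-2.0, 173.0, 152.0], [1.0, 171.0, 152.0]]
  return _methods._mean(a, axis=axis, dtype=dtype,
  ret = ret.dtype.type(ret / rcount)
```

Seated: the plate top is at 35 mm and level in both views. Relieving the press and releasing.

Request:
send_rows(motion=[[[0, 0, -0.1], [0, 0, 0], -1], [[0, 0, 0], [0, 0, 0], -1], [[0, 0, 0], [0, 0, 0], -0.2], [[0, 0, 0], [0, 0, 0], -0.1], [[0, 0, 0], [0, 0, 0], -0.1], [[0, 0, -0.3], [0, 0, 0], -0.1], [[0, 0, -0.8], [0, 0, 0], -0.1], [[0, 0, -0.9], [0, 0, 0], -0.1], [[0, 0, -0.9], [0, 0, 0], -0.1], [[0, 0, -0.9], [0, 0, 0], -0.3], [[0, 0, -0.9], [0, 0, 0], -0.6], [[0, 0, 0], [0, 0, 0], -1]])

```text
time_s: 10.9
ee_pos: [0.5447, 0.066, 0.1838]
eef_rot: [-3.139, -0.006, -0.285]
force: [0.7, -0.4, 0.7]
grip_width: 0.0216
grip_force: 0.0
```

Request:
send_rows(motion=[[[-0.05, -0.6, 0], [0, 0, 0], -1], [[0, -0.8, 0.2], [0, 0, 0], -1], [[0, -0.8, 0.4], [0, 0, 0], -1], [[0, -0.8, 0.4], [0, 0, 0], -1], [[0, -0.7, 0.3], [0, 0, 0], -1], [[0, -0.3, 0], [0, 0, 0], -1], [[0, 0, 0], [0, 0, 0], -1], [[0, 0, 0], [0, 0, 0], -1]])

```text
time_s: 11.7
ee_pos: [0.5755, 0.181, 0.1408]
eef_rot: [-3.141, -0.0, -0.285]
force: [0.2, -0.2, -0.3]
grip_width: 0.0005
grip_force: 0.0
```

```bash
python3 -W ignore m.py 4; python3 - <<'E'
import cv2
a=cv2.imread("pics/scene4.png")[180:312,270:446];cv2.imwrite("pics/crop4.png",cv2.resize(a,(800,600),interpolation=cv2.INTER_CUBIC))
E
```

```text
[0.57550939 0.18096083 0.14082262] [ 0.22491185 -0.15838311 -0.27098556]
scene 464 median plate top 34.41331543087786 fit [-1.49886207e-03  1.45645289e-03  3.44142433e+01] [(1, 1, np.float64(34.7), np.int64(70)), (1, -1, np.float64(34.3), np.int64(72)), (-1, 1, np.float64(34.7), np.int64(96)), (-1, -1, np.float64(34.1), np.int64(72))]
lever 4596 [[-39.0, 156.0, 459.0], [-37.0, 153.0, 460.0], [-40.0, 156.0, 460.0]]
top 575 median plate top 35.30284201154505 fit [-4.87361563e-03 -2.50402282e-03  3.52196664e+01] [(1, 1, np.float64(35.1), np.int64(93)), (1, -1, np.float64(35.3), np.int64(95)), (-1, 1, np.float64(35.5), np.int64(95)), (-1, -1, np.float64(35.9), np.int64(94))]
lever 1052 [[-39.0, 153.0, 460.0], [-36.0, 151.0, 461.0], [-37.0, 146.0, 461.0]]
```

View pics/crop4.png

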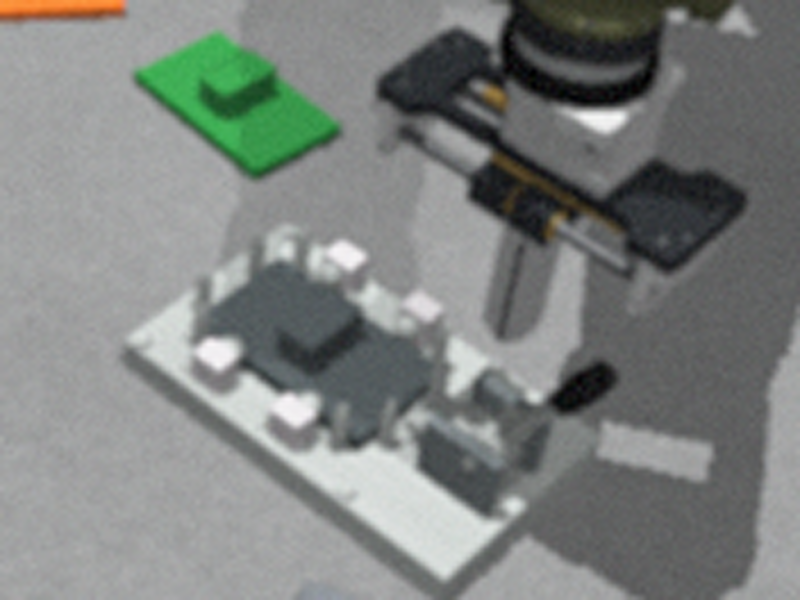

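Crop: the cover lies flat among the pins with its bar free at (320,335). The lever grip is at (585,387), with the shut fingertips at (505,335) on its seat side. Pushing the lever outward.

Request:
send_rows(motion=[[[0.03, -0.34, 0.02], [0, 0, 0], -1], [[0, -0.34, 0.02], [0, 0, 0], -1], [[0, -0.25, 0.06], [0, 0, 0], -1], [[0, -0.25, 0.06], [0, 0, 0], -1], [[0, -0.22, 0.11], [0, 0, 0], -1], [[0, -0.22, 0.11], [0, 0, 0], -1], [[0, 0, 0], [0, 0, 0], -1]])

```text
time_s: 12.5
ee_pos: [0.5899, 0.2287, 0.1282]
eef_rot: [3.141, 0.001, -0.284]
force: [0.4, -0.7, 0.6]
grip_width: 0.0004
grip_force: 0.0
```

Request:
send_rows(motion=[[[0, -0.19, 0.15], [0, 0, 0], -1], [[0, -0.18, 0.15], [0, 0, 0], -1], [[0, -0.17, 0.19], [0, 0, 0], -1], [[0, -0.16, 0.18], [0, 0, 0], -1], [[0, -0.12, 0.22], [0, 0, 0], -1], [[0, -0.11, 0.21], [0, 0, 0], -1]])

```text
time_s: 13.1
ee_pos: [0.598, 0.2552, 0.0954]
eef_rot: [-3.141, -0.0, -0.285]
force: [0.2, 1.3, 3.5]
grip_width: 0.001
grip_force: 1.3
```

Request:
send_rows(motion=[[[0, -0.09, 0.24], [0, 0, 0], -1], [[0, -0.08, 0.23], [0, 0, 0], -1], [[0, -0.04, 0.12], [0, 0, 0], -1], [[0, 0, 0.12], [0, 0, 0], -1], [[0, 0, 0], [0, 0, 0], -1]])

```text
time_s: 13.6
ee_pos: [0.5996, 0.2609, 0.0752]
eef_rot: [-3.141, -0.0, -0.285]
force: [-1.9, 0.5, 6.3]
grip_width: 0.0006
grip_force: 3.1
```

Request:
send_rows(motion=[[[0, 0, 0.06], [0, 0, 0], -1], [[0, 0, 0.06], [0, 0, 0], -1], [[0, 0, 0], [0, 0, 0], -1]])

```text
time_s: 13.9
ee_pos: [0.6, 0.2609, 0.0746]
eef_rot: [-3.14, -0.002, -0.285]
force: [-13.7, -4.5, 31.9]
grip_width: 0.0006
grip_force: 16.0
```

The force rose hard at z≈75 mm, the expected height at the stop. Backing off upward and checking.

Request:
send_rows(motion=[[[0, 0, -0.3], [0, 0, 0], -1], [[0, 0, -0.8], [0, 0, 0], -1], [[0, 0, -0.9], [0, 0, 0], -1], [[0, 0, -0.9], [0, 0, 0], -1], [[0, 0, -0.9], [0, 0, 0], -1], [[-0.5, 0, -0.5], [0, 0, 0], -1], [[-0.8, 0, 0], [0, 0, 0], -1], [[-0.8, 0, 0], [0, 0, 0], -1], [[-0.8, 0, 0], [0, 0, 0], -1], [[0, 0, 0], [0, 0, 0], -1]])

```text
time_s: 14.9
ee_pos: [0.5143, 0.2858, 0.2002]
eef_rot: [3.141, 0.001, -0.283]
force: [-0.1, 0.5, 0.5]
grip_width: 0.0004
grip_force: 0.0
```

```bash
python3 -W ignore m.py 5; python3 - <<'E'
import cv2,numpy as np
from h import *
th=np.deg2rad(-16.2);X=np.array([np.cos(th),np.sin(th)]);Y=np.array([-X[1],X[0]]);S=np.array([.543,.0659])
for n,b in(("scene",3),("top",-1)):
    c=cam(n);P=pts(c);d=P[...,:2]-S;lx=d@X*1e3;ly=d@Y*1e3-b;Z=P[...,2]*1e3
    for r in range(190,236,6):
        m=(abs(lx)<8)&(abs(ly-r)<3)&(Z>30)&(Z<120)
        if m.sum():print(n,r,np.median(Z[m]).round(1),end="; ")
    m=(abs(lx)<12)&(ly>45)&(ly<100)&(Z>43)&(Z<52);print("toe min ly",np.sort(ly[m])[:4],m.sum())
a=cv2.imread("pics/scene5.png")[180:312,270:446];cv2.imwrite("pics/crop5.png",cv2.resize(a,(800,600),interpolation=cv2.INTER_CUBIC))
E
```

```text
[0.51426042 0.28579341 0.20018745] [-0.13895346  0.47517816  0.49340241]
scene 441 median plate top 34.53779605809691 fit [-3.88920662e-03  6.95033314e-03  3.46730705e+01] [(1, 1, np.float64(34.7), np.int64(75)), (1, -1, np.float64(34.5), np.int64(70)), (-1, 1, np.float64(34.8), np.int64(71)), (-1, -1, np.float64(34.4), np.int64(71))]
lever 645 [[-39.0, 175.0, 505.0], [-39.0, 173.0, 506.0], [-40.0, 172.0, 508.0]]
top 580 median plate top 35.50346998358707 fit [-2.95408923e-04  1.33616435e-02  3.55699242e+01] [(1, 1, np.float64(36.2), np.int64(94)), (1, -1, np.float64(35.4), np.int64(89)), (-1, 1, np.float64(35.9), np.int64(100)), (-1, -1, np.float64(35.5), np.int64(99))]
lever 313 [[-35.0, 177.0, 507.0], [-37.0, 173.0, 508.0], [-38.0, 176.0, 509.0]]
scene 190 69.8; scene 196 73.5; scene 202 73.8; scene 208 74.0; scene 214 75.3; scene 220 75.0; scene 226 71.3; toe min ly [55.25127006 55.59792853 56.66633545 56.79424716] 59
top 190 70.3; top 196 72.4; top 202 75.4; top 208 74.4; top 214 76.2; top 220 76.9; top 226 75.1; toe min ly [54.89489583 55.29396464 55.3136297  55.73410125] 78
```

View pics/crop5.png

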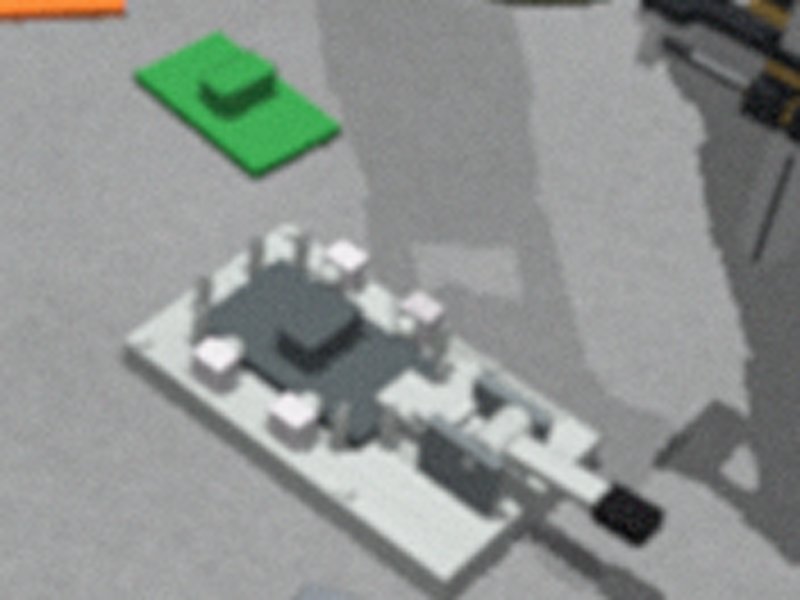

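Crop: the lever is down (grip at (625,510)), the toe is over the cover's end at (415,390), and the arm is clear. Measured toe end is 55 mm, the plate is level at 35 mm, and the lever slopes about 5°.

```bash
python3 -c "
from station import *
print(hand_in())"
```

```text
the job is handed in; nothing more can be done
None
```

The rectangular cover is seated level on the fixture, the cam lever is down at its stop with the toe 10 mm over the cover's end, and I handed in the job after about 15 s with the arm clear; no verdict was returned.

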